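Knock out the stay, catch the parts-case lid and lower it shut

TASK

The lid of the parts case is propped part-way open on a brass stay. Without pinching anything or lifting the lid higher, push the stay sideways so that it folds down, catch the dropping lid on the outside of a finger before it has fallen far, and lower it fully shut without letting it bang. Leave everything else on the table where it is.

Things in the scene. Friction and masses are not known exactly. Their poses are not given: they have to be found in the camera images.
- case_rim (a point): Middle of the top outer edge of the front wall of the dark wooden parts case, 80 mm above the table. Axes: x level, from front wall to hinge; y along the front wall, towards the robot's end; z up. The front wall faces right and away from the robot. The case is fixed, 140 mm deep (x), 220 mm wide (y), 80 mm high, walls 7 mm, open-topped; inside, parts under 15 mm high and two thin partitions along x, no higher than the rim.
- lid (a joint): Lid angle, rad: 0 shut, level on the rim; 0.5 propped on the stay (start); grows as it opens. Hinge line along the case's y, 140 mm behind case_rim, at rim height. Dark wooden board, 182 mm from hinge line to lip, 220 mm wide, 8 mm thick, 0.15 to 0.3 kg; it drops freely. Shut, its lip juts 42 mm past the front wall at rim height, so a finger under the lip can lower it all the way.
- lid_lip (a point): Middle of the lower edge of the lid's free front edge (the lip), on its underside, 182 mm from the hinge line. Axes turn with the lid: x from lip to hinge in the board, y as the case's y, z out of the lid's outer face.
- stay (a joint): Stay angle, rad: 0 upright under the lid, leaning 0.08 rad to the case's -y against a stop (it cannot go further that way); grows as its tip swings to the case's +y (towards the robot) and down; 1.85 folded down at its end stop, just below level along the front wall. About 1 N moves it; some 0.3 rad on, it no longer carries the lid and falls to the end by itself.
- stay_tip (a point): Centre of the 10 mm ball on the upper end of the brass stay, touching the lid's underside. The stay is a 7 mm round rod, 89 mm from pivot to this point, 9 mm in front of the front wall. Its pivot lies 13 mm below the rim on a 26 mm wide brass clamp, within 50 mm of the middle of the front wall, differently each time.
- driver: Bystander: chrome rod-driver (screwdriver shape), 170 mm long, lying before the case's front wall, on the side away from the robot. Leave alone.
- guard: Bystander: small copper key guard, 62 x 34 mm, 22 mm high, standing before the case's front wall, on the robot's side. Leave alone.
- swage: Bystander: black cast-iron swage block, 90 x 90 x 50 mm high, standing beyond the case, away from the robot. Leave alone.
- tin: Bystander: round steel tin, 60 mm across, 36 mm high, behind the hinge, on the robot's side. Leave alone.
- oil: Bystander: amber bottle, 34 mm across, 85 mm high, behind the hinge, away from the robot. Leave alone.
- key: Bystander: loose brass saxophone key, 75 mm long and 9 mm high, lying before the middle of the case's front wall. Leave alone.
- neck: Bystander, fixed: curved alto neck held upright in a brass spring clip on a 75 mm square wooden foot, 175 mm high in all, behind the hinge side of the case.

How it is judged:
By the outcome, as a careful person would: the job done as asked, in the order asked, and still so for the second after the job is handed in, with the robot touching nothing.
It also fails if it takes over 45 s, if anything falls off the work surface, if the arm or the gripper's body presses on something with over 40 N, if the wrist force passes 120 N, or if a joint passes its speed limit or range.

ROBOT

A 6-joint arm with a two-finger parallel gripper is mounted at the origin on the work surface. World frame = base frame: x ahead of the robot, y to its left, z up, the work surface at z = 0. Lengths are in m, angles in rad, forces in N, time in s.
With the tool pointing down it reaches from about 0.3 to 0.875 m from the base axis. Payload 6.4 kg.
Tool frame: the origin (TCP) lies midway between the tips of the shut fingers; the grasp point (between the pads) lies 19 mm behind it; z points along the fingers, y is the line along which they close (so a half turn about z gives the same grasp; the last joint's range is limited). The gripper opens to 85 mm and grips with 20 to 120 N. Pads are 22 mm wide; open, the fingers measure 114 mm over their backs; the gripper's body (76 mm by 85 mm) begins 54 mm behind the grasp point. The pads swing forward as they close: fully open they stand 13 mm farther back than shut.
Start: joints at [-1.539, 0.181, 1.607, -0, 1.354, -0.206], TCP at [0.135, -0.559, 0.231] pointing down, gripper open.
Joint ranges: [-2.99, 2.99], [-0.89, 2.07], [0.3, 2.58], [-1.14, 4.28], [0, 2.63], [-3.12, 3.12]. Speed limits (rad/s): [2.57, 2.57, 3.01, 3.14, 3.14, 3.14].

INTERFACE

Orientations are given as a unit quaternion [w, x, y, z].
In Python, from bench import ctrl gives the robot as it stands.
- The arm moves only by the tool send_rows, never from a script. Its argument "motion" is a list of rows, each a list of 7 numbers: the turn, a rotation vector about the tool's x, y, z in degrees, then the shift along the tool's x, y, z in mm, then the closure, from -1 (fully open) to 1 (shut). In form: [[rx, ry, rz, tx, ty, tz, grip], ...]. A call has exactly 10 rows; each row shifts and turns the commanded pose from where the row before left it, along the tool's axes as they then stand; what a row does not reach is not made up. A row lasts 1/10 s, in which the tool goes at most 50 mm and 8.59 degrees, less where a joint would pass 70% of its speed; a pose out of reach is approached as far as the arm can. A call is refused whole if a number of a shift passes 50 or a number of a turn 8.59, either way. A call with a gripper value outside its range is refused whole. The fingers move at their own pace and stop on an object; the grip force is fixed at half the most. Time passes only in rows, so rows that do not move let the fingers close, or fill a call up. It gives the time, the measured TCP pose, the force, the opening and the grip force at its end, in the units of the state.
- ctrl.get_obs(): the state, without advancing time (a new reading comes with each control period).
- ctrl.camera(name): name is "side" or "top"; returns a dict with "color" (420x560x3 uint8, red, green, blue), "z_map" (420x560 float32, m along the optical axis (not along the pixel's ray), 0 where there is no reading), "mtx" (3x3 intrinsics, pixels), "k1" (the pictures are not rectified: a ray, as slopes to the right and down, at radius r is drawn at 1 + k1 r^2 times it, then the intrinsics apply), "extrinsics" (4x4, takes a point from camera to world coordinates). Camera axes: x right, y down, z forward; pixel columns grow to the right and rows downward; lengths in m; the calibration is good to about 2 mm. A picture is of the moment at which its call begins.
- ctrl.hand_in(): hands the job in; it is judged then, once.
The state is a dict: "time_s": time; "q": joint angles; "dq": joint speeds; "joint_efforts": joint torques, N m; "eef_pos": TCP position; "eef_rot": TCP orientation; "wrist_force": force on the tool from outside, world axes, zero at the start; "torque": the same for the moment, N m; "opening": opening from 0.0 (shut) to 1.0 (fully open); "grasp_force": force on a finger pad.
Only numpy, scipy, OpenCV 4.12 (cv2) and the standard library are available. Lean on these libraries where they do the work, as an engineer would, in place of code of your own. Each camera call takes 0.05 s, during which the arm holds its last target. There are 200 camera calls.

## Working session

There is one attempt and no reset: what is moved stays moved. The work goes in short steps, Python scripts to look and compute and a tool call to move; the robot and the scene stay as the last step left them, time stands still between calls to the robot, and variables do not carry over. Pictures are saved under pics/ and viewed, at most 10 in all, crops included, and the job is handed in when it is done.

Besides the shell and the picture viewer there is one more tool, called after "Call:" in YAML: its name, and indented under it one key for each argument. send_rows: Moves the arm, as the interface text tells. Its arguments: {"type":"object","properties":{"motion":{"type":"array","items":{"type":"array","items":{"type":"number"}}}},"required":["motion"]}

```bash
ls; mkdir -p pics
cat > h.py <<'E'
import numpy as np, cv2
from bench import ctrl
def world(c):
    z=c["z_map"];h,w=z.shape;K=np.array(c["mtx"]);k1=c["k1"]
    u,v=np.meshgrid(np.arange(w),np.arange(h))
    p=np.stack([u.ravel(),v.ravel()],1).astype(float).reshape(-1,1,2)
    n=cv2.undistortPoints(p,K,np.array([k1,0,0,0,0.])).reshape(h,w,2)
    X=np.dstack([n[...,0]*z,n[...,1]*z,z]);T=np.array(c["extrinsics"])
    return X@T[:3,:3].T+T[:3,3]
E
python3 - <<'E'
from h import *
o=ctrl.get_obs();print(o)
for n in("side","top"):
    c=ctrl.camera(n);np.savez(n+"0.npz",**c);cv2.imwrite(f"pics/{n}0.png",cv2.cvtColor(c["color"],cv2.COLOR_RGB2BGR));print(np.round(c["extrinsics"],3),(c["z_map"]>0).mean(),c["k1"])
E
```

```text
pics
{'time_s': 0.0, 'q': array([-1.53929222e+00,  1.81556023e-01,  1.60800945e+00,  3.91125581e-06,
        1.35381245e+00, -2.06292937e-01]), 'dq': array([ 0.00124644,  0.00077621, -0.00245512,  0.00116424,  0.00246907,
        0.00026872]), 'joint_efforts': array([ 1.11062029e-03, -4.44872189e+01, -3.51335227e+01, -2.11821307e-04,
        9.18759702e-03,  1.71110366e-05]), 'eef_pos': array([ 0.13545249, -0.55824372,  0.23037504]), 'eef_rot': array([-8.89058588e-04,  9.92939548e-01,  1.18618112e-01,  7.98138856e-05]), 'wrist_force': array([-0.14743181,  0.07151955,  0.00866962]), 'torque': array([-0.04791369,  0.01810215, -0.00298944]), 'grasp_force': 0.0, 'opening': 1.0009504495750168}
[[ 0.875 -0.269  0.401  0.297]
 [-0.483 -0.505  0.715 -0.447]
 [ 0.01  -0.82  -0.572  0.505]
 [ 0.     0.     0.     1.   ]] 0.996016156462585 0.01696766783029013
[[-0.023 -0.998  0.051  0.538]
 [-0.999  0.025  0.04   0.047]
 [-0.041 -0.05  -0.998  0.88 ]
 [ 0.     0.     0.     1.   ]] 0.9958503401360544 0.04198104756294638
```

View pics/side0.png

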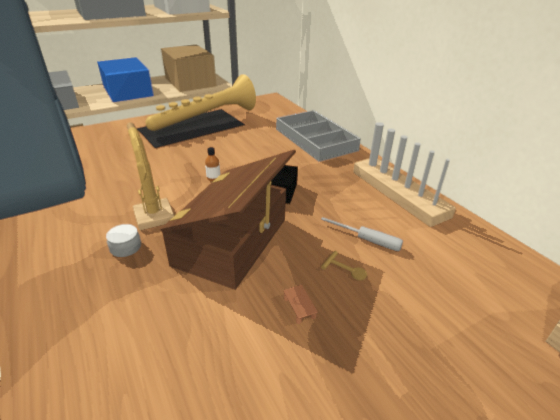

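View pics/top0.png

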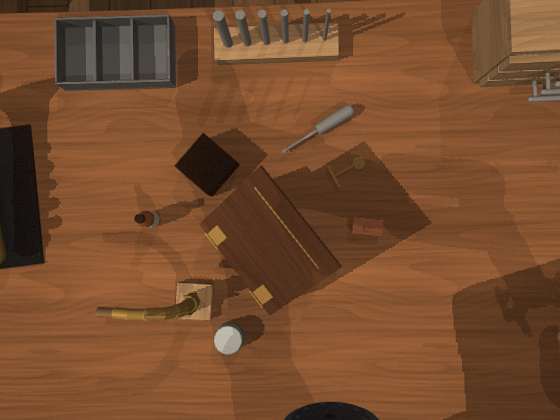

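The side view shows the propped lid with the brass stay at about (268,205) and its clamp at (266,226). The driver is at (365,235), the key at (345,265) and the guard at (300,300). In the top view the lid's lip runs from (264,167) to (340,268) and the hinge side from (202,222) to (272,314).

Run:
```python
from h import *
c=dict(np.load("top0.npz"));W=world(c)
m=np.zeros((420,560),np.uint8);cv2.fillPoly(m,[np.array([[264,175],[330,264],[274,305],[210,222]])],1)
P=W[m>0];A=np.c_[P[:,:2],np.ones(len(P))];s=np.linalg.lstsq(A,P[:,2],rcond=None)[0]
for _ in range(5):
    r=P[:,2]-A@s;k=abs(r-np.median(r))<.004;s=np.linalg.lstsq(A[k],P[k,2],rcond=None)[0]
n=np.r_[-s[:2],1];n/=np.linalg.norm(n);print("plane",s,"tilt",np.arccos(n[2]),"dir",s[:2]/np.linalg.norm(s[:2]))
# all pixels on the plane
d=abs(W@n-s[2]*n[2])<.005
d&=(W[...,2]>.07)
mm=d.astype(np.uint8);mm=cv2.morphologyEx(mm,cv2.MORPH_OPEN,np.ones((3,3)))
N,l,st,_=cv2.connectedComponentsWithStats(mm);i=l[230,260];Q=W[l==i]
x=-s[:2]/np.linalg.norm(s[:2]);  # toward hinge
y=np.array([-x[1],x[0]])
for a,nm in((x,'x'),(y,'y')):
    t=Q[:,:2]@a;print(nm,a,np.percentile(t,[.3,1,50,99,99.7]))
lo=Q[(Q[:,:2]@x)<np.percentile(Q[:,:2]@x,1)];print("lipz",lo.mean(0),"z range",np.percentile(Q[:,2],[1,99]))
c=dict(np.load("side0.npz"));S=world(c)
hsv=cv2.cvtColor(c["color"],cv2.COLOR_RGB2HSV)
b=cv2.inRange(hsv,(15,90,90),(35,255,255));b[:175]=0;b[235:]=0;b[:,:255]=0;b[:,280:]=0
v,u=np.nonzero(b)
for vv in np.unique(v):
    uu=u[v==vv];p=S[vv,uu];print(vv,uu.min(),uu.max(),np.round(np.median(p,0),4),np.round([np.median(p,0)[:2]@x,np.median(p,0)[:2]@y],4))
for nm,px,im in(("guard",(367,227),W),("key",(345,170),W),("drv",(335,120),W)):print(nm,im[px[1],px[0]],im[px[1],px[0],:2]@x,im[px[1],px[0],:2]@y)
```

```text
plane [ 0.32765142 -0.43488156  0.00763412] tilt 0.498608754986287 dir [ 0.6017502  -0.79868435]
x [-0.6017502   0.79868435] [-0.30711562 -0.30608692 -0.23321191 -0.14663469 -0.14413807]
y [-0.79868435 -0.6017502 ] [-0.5808352  -0.57926532 -0.47008518 -0.36404233 -0.36254593]
lipz [0.56059764 0.03817689 0.1712147 ] z range [0.08682622 0.17300952]
175 257 259 [0.5557 0.0784 0.1555] [-0.2718 -0.491 ]
176 256 258 [0.5531 0.0767 0.1551] [-0.2716 -0.4879]
177 255 258 [0.5497 0.0712 0.1568] [-0.2739 -0.4818]
178 255 257 [0.5471 0.0677 0.1571] [-0.2751 -0.4777]
179 255 256 [0.5444 0.065  0.1577] [-0.2757 -0.4739]
180 255 255 [0.5423 0.0627 0.1575] [-0.2762 -0.4708]
181 270 270 [0.5564 0.0343 0.167 ] [-0.3074 -0.465 ]
182 269 270 [0.557  0.0372 0.1632] [-0.3055 -0.4673]
183 268 270 [0.5595 0.0437 0.1569] [-0.3018 -0.4731]
184 267 270 [0.5585 0.0422 0.1557] [-0.3024 -0.4715]
185 267 270 [0.5593 0.0457 0.1516] [-0.3    -0.4742]
186 267 270 [0.5592 0.046  0.1499] [-0.2998 -0.4743]
187 266 270 [0.5584 0.0469 0.1476] [-0.2986 -0.4742]
188 266 270 [0.5582 0.0468 0.1456] [-0.2985 -0.474 ]
189 266 2
[... 1866 characters left out ...]
 0.0755] [-0.2921 -0.4577]
225 259 263 [0.5414 0.0421 0.0729] [-0.2922 -0.4577]
226 259 263 [0.5416 0.0416 0.0704] [-0.2927 -0.4576]
227 259 263 [0.5421 0.0419 0.0686] [-0.2928 -0.4581]
228 259 264 [0.5424 0.0423 0.0661] [-0.2926 -0.4586]
229 259 264 [0.5421 0.0426 0.0641] [-0.2922 -0.4586]
230 259 263 [0.542  0.0434 0.0616] [-0.2915 -0.4591]
231 259 263 [0.5413 0.0408 0.0598] [-0.2931 -0.4569]
232 260 262 [0.5416 0.0431 0.0566] [-0.2915 -0.4585]
guard [ 0.53908677 -0.09731376  0.02165427] -0.40211854961987553 -0.3720015972864737
key [ 0.65941916 -0.05805377  0.00736316] -0.44317225304896757 -0.4917338923379825
drv [ 0.76129719 -0.03841528  0.0249594 ] -0.4887924205753113 -0.5849197539154407
```

Run:
```python
import cv2
a=cv2.imread("pics/side0.png")[140:320,150:420];cv2.imwrite("pics/s0c.png",cv2.resize(a,None,fx=2.9,fy=2.9,interpolation=2))
```

```text
(no output)
```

View pics/s0c.png

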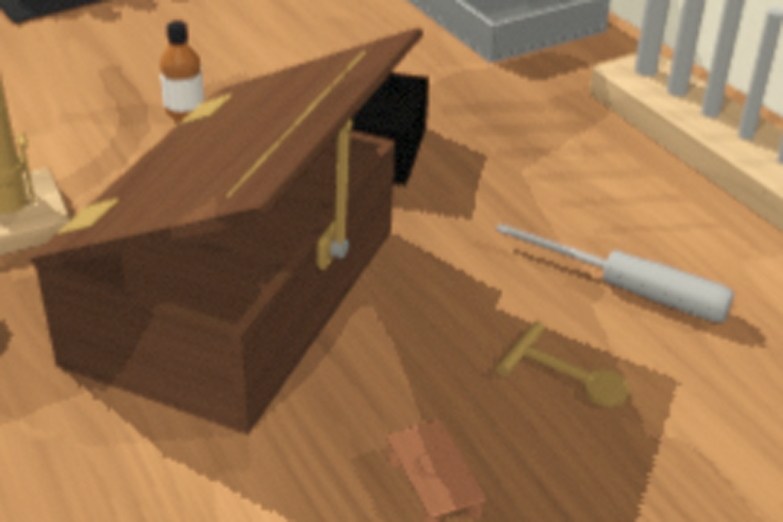

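Call:
send_rows:
  motion:
    - [0,0,0,31,-18,-4,1]
    - [0,0,0,31,-18,-4,1]
    - [0,0,0,31,-18,-4,1]
    - [0,0,0,31,-18,-4,1]
    - [0,0,0,31,-18,-4,1]
    - [0,0,0,31,-18,-4,1]
    - [0,0,0,31,-18,-4,1]
    - [0,0,0,31,-18,-4,1]
    - [0,0,0,31,-18,-4,1]
    - [0,0,0,31,-18,-4,1]

```text
time_s: 1.1
eef_pos: [0.3951, -0.3095, 0.2712]
eef_rot: [-0.0, 0.993, 0.119, -0.0]
wrist_force: [0.7, 0.2, 0.4]
opening: 0.002
grasp_force: 0.0
```

Call:
send_rows:
  motion:
    - [0,0,0,31,-18,-4,1]
    - [0,0,0,31,-18,-4,1]
    - [0,0,0,31,-18,-4,1]
    - [0,0,0,31,-18,-4,1]
    - [0,0,0,31,-18,-4,1]
    - [0,0,0,31,-18,-4,1]
    - [0,0,0,31,-18,-4,1]
    - [0,0,0,31,-18,-4,1]
    - [0,0,0,31,-18,-4,1]
    - [0,0,0,31,-18,-4,1]

```text
time_s: 2.1
eef_pos: [0.6539, -0.0616, 0.3108]
eef_rot: [-0.0, 0.993, 0.119, -0.001]
wrist_force: [0.2, -1.3, -0.0]
opening: 0.0
grasp_force: 0.0
```

```bash
cat >> h.py <<'E'
from scipy.spatial.transform import Rotation as R
xh=np.array([-.60175,.79868,0]);yh=np.array([-.79868,-.60175,0]);zh=np.array([0,0,1.])
B=np.c_[xh,yh,zh];O=np.array([-.290,-.4717,0])
def case(p): return (np.asarray(p)@B-O)*1000
def plan(target,p=30):
    o=ctrl.get_obs();w,x,y,z=o["eef_rot"];r=R.from_quat([x,y,z,w]);p=np.radians(p)
    t=np.cos(p)*xh-np.sin(p)*zh;u=np.sin(p)*xh+np.cos(p)*zh
    G=R.from_matrix(np.c_[np.cross(-u,t),-u,t])
    print("t",o["time_s"],"case",case(o["eef_pos"]).round(1),"op",round(o["opening"],2),"F",o["wrist_force"].round(1),"q",o["q"].round(2))
    print("rotvec deg",np.degrees((r.inv()*G).as_rotvec()).round(2))
    d=B@(np.array(target)-case(o["eef_pos"]));print("shift now",r.inv().apply(d).round(1),"after turn",G.inv().apply(d).round(1))
E
python3 -c "
from h import *
plan([-110,-45,200])"
```

```text
t 2.1 case [-152.7  -13.5  310.8] op 0.0 F [ 0.2 -1.3 -0. ] q [-0.27  0.31  1.29 -0.    1.54  1.06]
rotvec deg [ 59.1  -12.18 -21.2 ]
shift now [ 12.1 -51.7 110.8] after turn [31.5 74.6 92.4]
```

Call:
send_rows:
  motion:
    - [5.91,-1.22,-2.12,0,0,0,1]
    - [5.91,-1.22,-2.12,0,0,0,1]
    - [5.91,-1.22,-2.12,0,0,0,1]
    - [5.91,-1.22,-2.12,0,0,0,1]
    - [5.91,-1.22,-2.12,0,0,0,1]
    - [5.91,-1.22,-2.12,0,0,0,1]
    - [5.91,-1.22,-2.12,0,0,0,1]
    - [5.91,-1.22,-2.12,0,0,0,1]
    - [5.91,-1.22,-2.12,0,0,0,1]
    - [5.91,-1.22,-2.12,0,0,0,1]

```text
time_s: 3.1
eef_pos: [0.6531, -0.0635, 0.3108]
eef_rot: [-0.476, 0.82, 0.275, -0.159]
wrist_force: [0.6, 0.3, 0.7]
opening: 0.006
grasp_force: 0.0
```

```bash
python3 -c "
from h import *
plan([-80,-45,190])
c=ctrl.camera('side');cv2.imwrite('pics/s1.png',cv2.cvtColor(c['color'],cv2.COLOR_RGB2BGR))"
```

```text
t 3.1 case [-153.8  -11.7  310.8] op 0.01 F [0.6 0.3 0.7] q [-0.47  0.92  0.69  0.62  2.43  0.73]
rotvec deg [-0.22  0.02  0.08]
shift now [ 33.2  68.2 124. ] after turn [ 33.3  67.7 124.3]
```

View pics/s1.png

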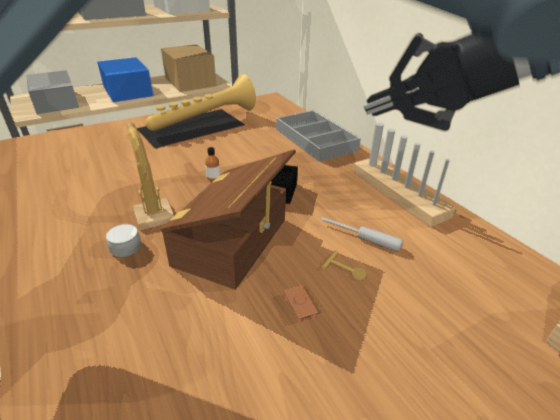

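The gripper is shut, with its fingertips at about (370,107) pointing toward the case, and nothing in the scene has been disturbed. Next I'll measure the finger profile from depth.

```bash
python3 -c "
from h import *
for n in('side','top'):
    c=ctrl.camera(n);W=world(c);o=ctrl.get_obs();w,x,y,z=o['eef_rot'];r=R.from_quat([x,y,z,w])
    P=r.inv().apply((W[c['z_map']>0]-o['eef_pos']))*1000
    P=P[(abs(P[:,0])<60)&(abs(P[:,1])<80)&(P[:,2]>-120)&(P[:,2]<20)]
    for a in range(-100,15,10):
        q=P[(P[:,2]>=a)&(P[:,2]<a+10)]
        if len(q)>3: print(n,a,len(q),'x',np.percentile(q[:,0],[2,98]).round(),'y',np.percentile(q[:,1],[2,98]).round())
"
```

```text
side -100 810 x [-22.   2.] y [-59.  54.]
side -90 740 x [-19.  -1.] y [-59.  57.]
side -80 537 x [-19.   9.] y [-51.  51.]
side -70 498 x [-19.  11.] y [-43.  45.]
side -60 509 x [-15.   8.] y [-37.  36.]
side -50 307 x [-16.  -0.] y [-30.  28.]
side -40 185 x [-14.   3.] y [-15.  13.]
side -30 178 x [-14.   2.] y [-15.  13.]
side -20 170 x [-14.   3.] y [-15.  13.]
side -10 90 x [-14.  -2.] y [-12.  11.]
top -100 333 x [-19.  18.] y [-59. -14.]
top -90 250 x [-17.  15.] y [-61. -13.]
top -80 233 x [-17.  16.] y [-55.   6.]
top -70 195 x [-16.  16.] y [-48. -12.]
top -60 161 x [-12.  11.] y [-39.  23.]
top -50 122 x [-13.  12.] y [-31.  24.]
top -40 119 x [-10.  11.] y [-14.  -2.]
top -30 134 x [-10.  11.] y [-13.  -3.]
top -20 131 x [-11.  11.] y [-14.  -1.]
top -10 107 x [-11.  10.] y [-12.  -3.]
top 0 12 x [-8.  7.] y [-6. -3.]
```

```bash
python3 -c "
from h import *
plan([-54,-30,164.5])"
```

```text
t 3.25 case [-153.4  -11.9  307. ] op 0.0 F [-0.5 -0.8 -0.7] q [-0.47  0.93  0.7   0.62  2.42  0.73]
rotvec deg [-0.2   0.02 -0.2 ]
shift now [ 18.4  74.2 157.1] after turn [ 18.1  73.7 157.4]
```

Call:
send_rows:
  motion:
    - [0,0,0,2,8.2,17.4,1]
    - [0,0,0,2,8.2,17.4,1]
    - [0,0,0,2,8.2,17.4,1]
    - [0,0,0,2,8.2,17.4,1]
    - [0,0,0,2,8.2,17.4,1]
    - [0,0,0,2,8.2,17.4,1]
    - [0,0,0,2,8.2,17.4,1]
    - [0,0,0,2,8.2,17.4,1]
    - [0,0,0,2,8.2,17.4,1]
    - [0,0,0,0,0,0,1]

```text
time_s: 4.25
eef_pos: [0.6071, 0.0283, 0.1686]
eef_rot: [-0.473, 0.822, 0.275, -0.159]
wrist_force: [0.1, -1.2, -0.4]
opening: 0.001
grasp_force: 0.0
```

```bash
python3 -c "
from h import *
plan([-54,-30,164.5])
plan([-2,-30,134.5])
c=ctrl.camera('side');plan([-54,-30,164.5]);cv2.imwrite('pics/s2.png',cv2.resize(cv2.cvtColor(c['color'],cv2.COLOR_RGB2BGR)[120:300,150:420],None,fx=2.9,fy=2.9))"
```

```text
t 4.25 case [-52.8 -30.2 168.6] op 0.0 F [ 0.1 -1.2 -0.4] q [-0.39  0.88  1.05  0.54  2.11  0.59]
rotvec deg [ 0.12  0.11 -0.  ]
shift now [-0.2  4.2  1. ] after turn [-0.2  4.2  1. ]
t 4.25 case [-52.8 -30.2 168.6] op 0.0 F [ 0.1 -1.2 -0.4] q [-0.39  0.88  1.05  0.54  2.11  0.59]
rotvec deg [ 0.12  0.11 -0.  ]
shift now [-0.1  4.1 61. ] after turn [-0.2  4.2 61. ]
t 4.3 case [-53.9 -30.3 169.9] op 0.0 F [-0.5 -0.1  0.6] q [-0.39  0.88  1.05  0.54  2.12  0.59]
rotvec deg [0.17 0.06 0.04]
shift now [-0.3  4.7  2.7] after turn [-0.3  4.7  2.6]
```

View pics/s2.png

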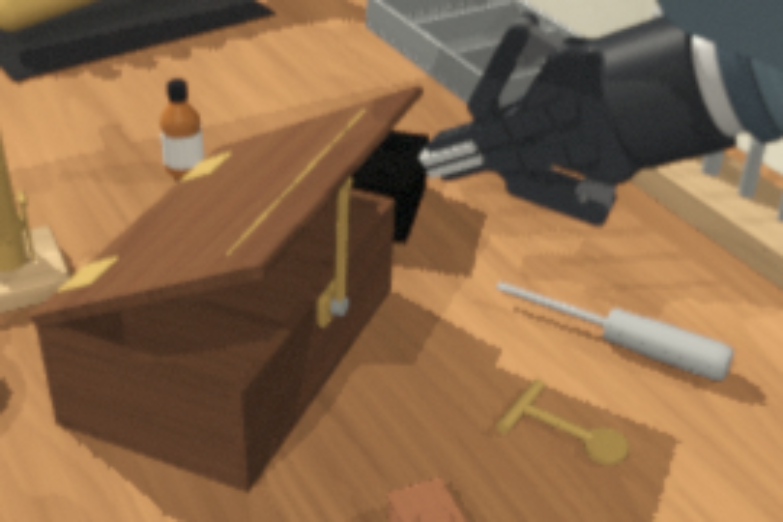

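The finger is in front of the lip, to the far (-y) side of the stay, and roughly parallel to the lid. I'll correct the height and insert part way.

Call:
send_rows:
  motion:
    - [0,0,0,0,2.5,0,1]
    - [0,0,0,0,2.3,0,1]
    - [0,0,0,0,0,6,1]
    - [0,0,0,0,0,6,1]
    - [0,0,0,0,0,6,1]
    - [0,0,0,0,0,6,1]
    - [0,0,0,0,0,6,1]
    - [0,0,0,0,0,0,1]
    - [0,0,0,0,0,0,1]
    - [0,0,0,0,0,0,1]

```text
time_s: 5.3
eef_pos: [0.5943, 0.0454, 0.15]
eef_rot: [-0.474, 0.821, 0.275, -0.158]
wrist_force: [0.5, 0.7, 0.3]
opening: -0.0
grasp_force: 0.0
```

Run:
```python
from h import *
ps=[]
for i in range(6):
    c=ctrl.camera('side');ps.append(case(ctrl.get_obs()["eef_pos"]))
print(np.round(ps,1));print(np.mean(ps,0));plan([-2,-30,134.5])
# finger points vs lid plane
W=world(c);C=case(W.reshape(-1,3)).reshape(420,560,3);g=c["color"].max(2)<60
m=(c["z_map"]>0)&(C[...,0]>-75)&(C[...,0]<20)&(C[...,1]>-45)&(C[...,1]<-12)&(C[...,2]>100)&(C[...,2]<190)
P=C[m];col=c["color"][m]
for a in range(-70,10,5):
    q=(P[:,0]>=a)&(P[:,0]<a+5)
    if q.sum()>2:print(a,q.sum(),np.percentile(P[q,2],[2,50,98]).round(),np.median(col[q],0))
```

```text
[[-31.4 -30.3 150. ]
 [-31.5 -30.3 150. ]
 [-31.4 -30.3 150. ]
 [-31.4 -30.2 149.9]
 [-31.4 -30.2 149.9]
 [-31.3 -30.2 149.9]]
[-31.38813561 -30.24476283 149.95687563]
t 5.6 case [-31.3 -30.2 149.9] op 0.0 F [-0.5  0.2  0.5] q [-0.38  0.87  1.12  0.54  2.06  0.57]
rotvec deg [ 0.05 -0.02  0.02]
shift now [-0.2 -1.3 33. ] after turn [-0.2 -1.3 33. ]
-70 47 [156. 175. 189.] [47. 48. 49.]
-65 51 [153. 170. 188.] [67. 64. 60.]
-60 47 [150. 168. 186.] [83. 75. 73.]
-55 52 [147. 167. 179.] [87.5 81.5 72. ]
-50 49 [145. 165. 175.] [83. 82. 78.]
-45 47 [143. 162. 172.] [90. 90. 85.]
-40 37 [147. 162. 170.] [81. 79. 75.]
-35 19 [150. 157. 166.] [123. 122. 114.]
-20 36 [167. 170. 173.] [86.5 59.  41. ]
-15 22 [171. 172. 172.] [129.   86.   57.5]
-10 16 [168. 169. 170.] [131.  88.  60.]
-5 18 [165. 167. 168.] [129.  86.  58.]
0 18 [163. 164. 165.] [128.   85.5  58. ]
5 17 [160. 161. 162.] [129.  87.  59.]
```

Call:
send_rows:
  motion:
    - [0,0,0,0,-0.2,6,1]
    - [0,0,0,0,-0.2,6,1]
    - [0,0,0,0,-0.2,6,1]
    - [0,0,0,0,-0.2,6,1]
    - [0,0,0,0,-0.2,6,1]
    - [0,0,0,0,0,3,1]
    - [0,0,0,0,0,0,1]
    - [0,0,0,0,0,0,1]
    - [0,0,0,0,0,0,1]
    - [0,0,0,0,0,0,1]

```text
time_s: 6.6
eef_pos: [0.5768, 0.0685, 0.1343]
eef_rot: [-0.474, 0.822, 0.275, -0.158]
wrist_force: [-0.7, -0.2, 0.1]
opening: 0.0
grasp_force: 0.0
```

```bash
cat > look.py <<'E'
from h import *
import sys
c=ctrl.camera('top');W=world(c)
C=case(W.reshape(-1,3)).reshape(420,560,3)
m=(c["z_map"]>0)&(C[...,0]>20)&(C[...,0]<120)&(abs(C[...,1])<95)&(C[...,2]>70)&(C[...,2]<185)
P=C[m];f=np.polyfit(P[:,0],P[:,2],1);print("lid angle",np.arctan(-f[0]),len(P))
if len(sys.argv)>1:
    c=ctrl.camera('side');cv2.imwrite('pics/%s.png'%sys.argv[1],cv2.resize(cv2.cvtColor(c['color'],cv2.COLOR_RGB2BGR)[130:310,150:420],None,fx=2.9,fy=2.9))
E
python3 look.py s3; python3 -c "
from h import *
plan([-2,-30,134.5])"
```

```text
lid angle 0.4985222655538505 5552
t 6.7 case [ -2.3 -30.2 134.2] op -0.0 F [ 0.7 -0.1 -0.7] q [-0.36  0.85  1.19  0.54  2.01  0.56]
rotvec deg [ 0.05 -0.03  0.02]
shift now [-0.2 -0.4  0.1] after turn [-0.2 -0.4  0.1]
```

View pics/s3.png

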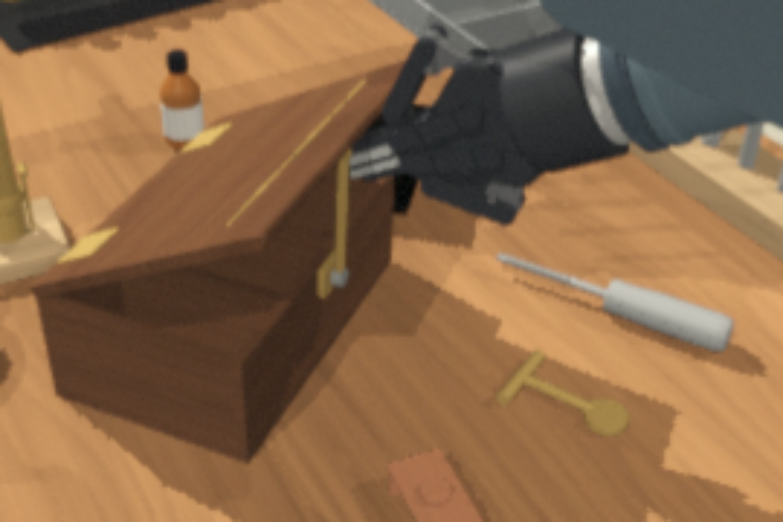

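The finger is under the lip, just beside the stay on its -y side, and the lid is unmoved at 0.4985 rad. Now I'll push toward +y.

Call:
send_rows:
  motion:
    - [0,0,0,-2.5,0,0,1]
    - [0,0,0,-2.5,0,0,1]
    - [0,0,0,-2.5,0,0,1]
    - [0,0,0,-2.5,0,0,1]
    - [0,0,0,-2.5,0,0,1]
    - [0,0,0,-2.5,0,0,1]
    - [0,0,0,-2.5,0,0,1]
    - [0,0,0,-2.5,0,0,1]
    - [0,0,0,-2.5,0,0,1]
    - [0,0,0,0,0,0,1]

```text
time_s: 7.7
eef_pos: [0.5583, 0.055, 0.1341]
eef_rot: [-0.474, 0.821, 0.275, -0.159]
wrist_force: [1.5, -0.1, -0.3]
opening: -0.0
grasp_force: 0.0
```

```bash
python3 look.py; python3 -c "
from h import *
plan([-2,20,134.5])"
```

```text
lid angle 0.4968096961750214 5542
t 7.75 case [ -2.1  -7.4 134. ] op 0.0 F [-0.2 -0.2 -0.8] q [-0.38  0.82  1.24  0.51  2.    0.52]
rotvec deg [ 0.03 -0.   -0.01]
shift now [-27.4  -0.4  -0.2] after turn [-27.4  -0.4  -0.2]
```

Call:
send_rows:
  motion:
    - [0,0,0,-3,0,0,1]
    - [0,0,0,-3,0,0,1]
    - [0,0,0,-3,0,0,1]
    - [0,0,0,-3,0,0,1]
    - [0,0,0,-3,0,0,1]
    - [0,0,0,-3,0,0,1]
    - [0,0,0,-3,0,0,1]
    - [0,0,0,-3,0,0,1]
    - [0,0,0,-3,0,0,1]
    - [0,0,0,0,0,0,1]

```text
time_s: 8.75
eef_pos: [0.5368, 0.0386, 0.1341]
eef_rot: [-0.474, 0.821, 0.275, -0.159]
wrist_force: [-1.4, -1.3, -1.0]
opening: -0.003
grasp_force: 0.6
```

```bash
python3 look.py s4; python3 -c "
from h import *
plan([-2,20,134.5])"
```

```text
lid angle 0.46318912152729236 5524
t 8.85 case [ -2.1  19.6 134.2] op -0.0 F [-0.1 -1.8 -1. ] q [-0.42  0.79  1.3   0.48  1.99  0.48]
rotvec deg [ 0.03  0.01 -0.  ]
shift now [-0.4 -0.4 -0.1] after turn [-0.4 -0.4 -0.1]
```

View pics/s4.png

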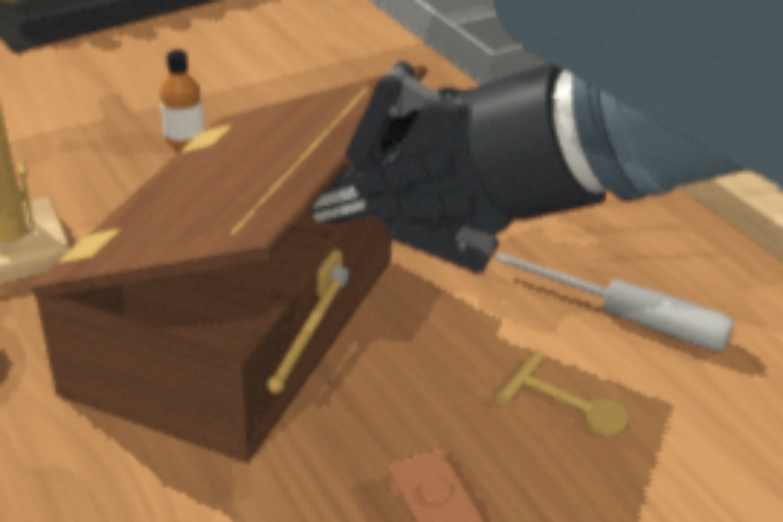

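The stay has folded down along the front wall, its tip at (275,385) in the crop, and the lid rests on the finger at 0.463 rad. Now I'll lower it.

Call:
send_rows:
  motion:
    - [0,0,0,0,2,0.2,1]
    - [0,0,0,0,4,0.4,1]
    - [0,0,0,0,5,0.5,1]
    - [0,0,0,0,5,0.5,1]
    - [0,0,0,0,5,0.5,1]
    - [0,0,0,0,5,0.5,1]
    - [0,0,0,0,5,0.5,1]
    - [0,0,0,0,5,0.5,1]
    - [0,0,0,0,5,0.5,1]
    - [0,0,0,0,3,0.3,1]

```text
time_s: 9.85
eef_pos: [0.5481, 0.0243, 0.0934]
eef_rot: [-0.474, 0.821, 0.275, -0.158]
wrist_force: [-0.5, 0.4, -1.1]
opening: 0.001
grasp_force: 0.5
```

```bash
python3 look.py; python3 -c "
from h import *
plan([-30,20,62])"
```

```text
lid angle 0.2067979617973827 5353
t 9.9 case [-20.4  19.4  93.1] op -0.01 F [ 1.5  0.7 -2.3] q [-0.43  0.88  1.24  0.47  1.97  0.46]
rotvec deg [ 0.02 -0.02 -0.  ]
shift now [-0.6 31.7  7.2] after turn [-0.6 31.7  7.2]
```

Call:
send_rows:
  motion:
    - [0,0,0,0,3.5,0.8,1]
    - [0,0,0,0,3.5,0.8,1]
    - [0,0,0,0,3.5,0.8,1]
    - [0,0,0,0,3.5,0.8,1]
    - [0,0,0,0,3.5,0.8,1]
    - [0,0,0,0,3.5,0.8,1]
    - [0,0,0,0,3,0.8,1]
    - [0,0,0,0,2,0.6,1]
    - [0,0,0,0,1.5,0.5,1]
    - [0,0,0,0,1,0.3,1]

```text
time_s: 10.9
eef_pos: [0.553, 0.0179, 0.0656]
eef_rot: [-0.474, 0.821, 0.275, -0.158]
wrist_force: [0.6, -0.5, -1.7]
opening: -0.002
grasp_force: 0.5
```

```bash
python3 look.py; python3 -c "
from h import *
plan([-29,20,54])"
```

```text
lid angle 0.035940717649092194 5272
t 10.95 case [-28.5  19.3  65.5] op -0.0 F [ 0.5  0.1 -0.7] q [-0.43  0.93  1.21  0.46  1.95  0.44]
rotvec deg [ 0.03 -0.01  0.02]
shift now [-0.7 10.2  5.3] after turn [-0.7 10.2  5.3]
```

Call:
send_rows:
  motion:
    - [0,0,0,0,0.9,0.5,1]
    - [0,0,0,0,0.9,0.5,1]
    - [0,0,0,0,0.9,0.5,1]
    - [0,0,0,0,0.9,0.5,1]
    - [0,0,0,0,0.9,0.5,1]
    - [0,0,0,0,0.9,0.5,1]
    - [0,0,0,0,0.9,0.5,1]
    - [0,0,0,0,0.9,0.5,1]
    - [0,0,0,0,0.9,0.5,1]
    - [0,0,0,0,0.9,0.5,1]

```text
time_s: 11.95
eef_pos: [0.5531, 0.0178, 0.0555]
eef_rot: [-0.474, 0.821, 0.275, -0.158]
wrist_force: [-0.2, -0.1, 0.4]
opening: 0.001
grasp_force: 0.0
```

```bash
python3 look.py; python3 -c "
from h import *
plan([-29,20,54])"
```

```text
lid angle -0.001990705869306307 5240
t 12.0 case [-28.6  19.3  55.3] op -0.0 F [-0.4  0.3 -1. ] q [-0.43  0.95  1.21  0.45  1.94  0.44]
rotvec deg [ 0.03 -0.01  0.02]
shift now [-0.7  1.3  0.2] after turn [-0.7  1.3  0.2]
```

Call:
send_rows:
  motion:
    - [0,0,0,0,2.5,-3,1]
    - [0,0,0,0,4,-6,1]
    - [0,0,0,0,5,-9,1]
    - [0,0,0,0,5,-9,1]
    - [0,0,0,0,5,-9,1]
    - [0,0,0,0,5,-9,1]
    - [0,0,0,0,0,-14,1]
    - [0,0,0,0,0,-14,1]
    - [0,0,0,0,0,-14,1]
    - [0,0,0,0,0,-10,1]

```text
time_s: 13.0
eef_pos: [0.6125, -0.0613, 0.0815]
eef_rot: [-0.474, 0.822, 0.275, -0.158]
wrist_force: [-0.7, -0.4, 0.1]
opening: 0.0
grasp_force: 0.0
```

Call:
send_rows:
  motion:
    - [0,0,0,0,-5,-14,1]
    - [0,0,0,0,-8,-14,1]
    - [0,0,0,0,-8,-14,1]
    - [0,0,0,0,-8,-14,1]
    - [0,0,0,0,-8,-14,1]
    - [0,0,0,0,-4,-7,1]
    - [0,0,0,0,0,0,1]
    - [0,0,0,0,0,0,1]
    - [0,0,0,0,0,0,1]
    - [0,0,0,0,0,0,1]

```text
time_s: 14.0
eef_pos: [0.6389, -0.0963, 0.1543]
eef_rot: [-0.474, 0.821, 0.275, -0.159]
wrist_force: [-0.0, -0.2, -0.3]
opening: -0.001
grasp_force: 0.0
```

```bash
python3 look.py s5; python3 -c "
from h import *
plan([-29,20,54])"
```

```text
lid angle -0.002668078938401443 4613
t 14.1 case [-171.6   19.3  154.5] op -0.0 F [-0.2 -1.1  0.4] q [-0.51  1.06  0.77  0.47  2.26  0.53]
rotvec deg [-0.02  0.01  0.01]
shift now [ -0.7  15.8 173.8] after turn [ -0.7  15.8 173.8]
```

View pics/s5.png

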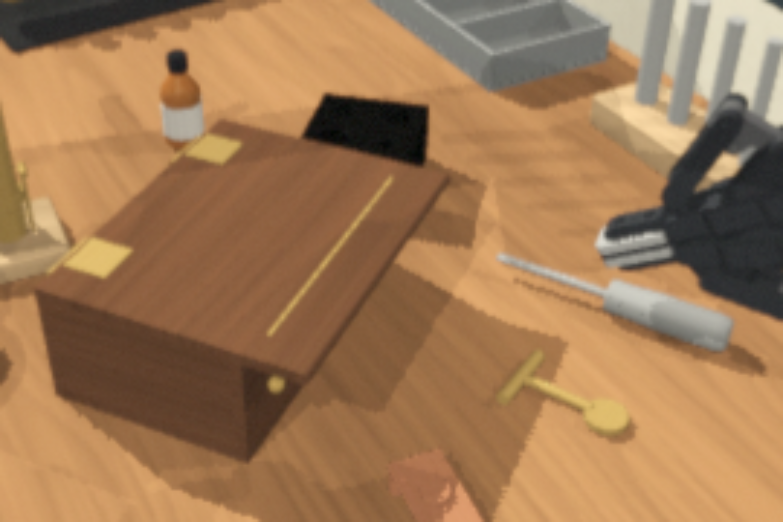

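The lid is shut, the folded stay's tip shows at (276,384), the driver, key and guard are where they were, and the arm is clear of everything.

```bash
python3 -c "
from bench import ctrl
print(ctrl.hand_in())"
```

```text
the job is handed in; nothing more can be done
None
```

I pushed the stay over so it folded down, caught the lid on the finger (0.463 rad at the next reading, down from 0.5), lowered it fully shut at a slow, controlled pace, and handed the job in with the arm clear and the objects in view where they were.

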